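# Put the coverslips into dry storage with fresh desiccant

## Robot

A 6-joint arm with a two-finger parallel gripper is mounted at the origin on a cart in front of the work surface, level with it; the furniture and walls round the work are solid. World frame = base frame: x ahead of the robot, y to its left, z up, the work surface at z = 0. Lengths are in m, angles in rad, forces in N, time in s.
With the tool pointing down it reaches from about 0.4 to 0.825 m from the base axis. Payload 7 kg.
Tool frame: the origin (TCP) lies midway between the tips of the shut fingers; the grasp point (between the pads) lies arm.hold_point_z behind it (arm.hold_point_z is the distance from the TCP to the grasp point, in m); z points along the fingers, y is the line along which they close (so a half turn about z gives the same grasp; the last joint's range is limited). The gripper opens to 88 mm and grips with 3 to 60 N. Pads are 19 mm wide; open, the fingers measure 130 mm over their backs; the gripper's body (78 mm by 193 mm) begins 47 mm behind the grasp point.
Start: joints at [0.288, 0.359, 0.012, 0, -1.224, -0.288], TCP at [0.675, -0, 0.227] pointing down, gripper open.
Joint ranges: [-3.07, 3.07], [-1.43, 2.12], [-1.02, 1.25], [-3.03, 1.67], [-3.05, -0], [-3.03, 3.03]. Speed limits (rad/s): [2.39, 2.39, 3.01, 3.14, 3.14, 3.14].

## Interface

Orientations are given as [roll, pitch, yaw] about the fixed x, y, z axes, in that order (R = Rz(yaw) Ry(pitch) Rx(roll)).
In Python, from station import arm gives the robot as it stands.
- The arm moves only by the shell command python3 -m crank 'ROWS' [OPENING] [FORCE]. ROWS is JSON, a list that holds one entry, the list of rows, each a list of 4 numbers: the shift along the tool's x, y, z in units of 25 mm (1.0 is 25 mm), then the turn about the tool's z in units of 5 degrees (1.0 is 5 degrees). A call has 1 to 12 rows; each row is the pose to reach, as a shift and turn from the pose commanded when the call began, along the tool's axes at that moment; what a row does not reach only later rows make up. A row lasts 1/8 s, in which the tool goes at most 62.5 mm and 10.7 degrees, less where a joint would pass 70% of its speed; a pose out of reach is approached as far as the arm can. A call with a gripper value outside its range is refused whole. OPENING is the closure, from 0 (fully open) to 1 (shut), set as the call begins (- or left out, the last holds). The fingers move at their own pace and stop on an object; FORCE is the grip in N (left out, the last holds). Time passes only in rows, so rows that repeat a pose let the fingers close. It gives the time, the measured TCP pose, the force, the opening and the grip force at its end, in the units of the state.
- arm.get_state(): the state, without advancing time (a new reading comes with each control period).
- arm.grab_frame(name): name is "scene" or "side" or "wrist"; returns (picture, depth): 480x640x3 uint8, red, green, blue; 480x640 float32, m along the optical axis (not along the pixel's ray), 0 where there is no reading.
- arm.get_calibration(name): a dict with "mtx" (3x3 intrinsics, pixels), "R" (3x3) and "t" (3): a world point X has camera coordinates R X + t; the wrist camera has in their place "mount" (4x4, takes a point from camera to tool coordinates, whose origin is the TCP and whose axes are the flange's). Camera axes: x right, y down, z forward; pixel columns grow to the right and rows downward; lengths in m; the calibration is good to about 2 mm. A picture is of the moment at which its call begins: read the wrist's pose just before it. get_calibration takes no time and is no camera call.
- arm.job_done(): hands the job in; it is judged then, once.
Trained networks look in the newest picture that a camera, given by its name, has taken for a name from the list of things; names that differ only in an ending like _2 or _b are one class to them, and where a whole thing is asked for, a point or a joint stands for the part that bears it (a point fixed in the world has none). Each returns a list of dicts, best first, with "score" (0 to 1); they miss things now and then, are a little off and sometimes report something else, mostly with a low value. They report only what shows in the picture. A call takes as long as a camera call.
- arm.recognise(thing, camera): "extent" ([left, top, width, height] in pixels, round what is visible of it).
- arm.trace(thing, camera): "mask" (480x640 bool, what is visible of it) and "extent" ([left, top, width, height] in pixels, round what is visible of it).
The state is a dict: "t": time; "q": joint angles; "qd": joint speeds; "joint_efforts": joint torques, N m; "eef_pos": TCP position; "ee_rot": TCP orientation; "force": force on the tool from outside, world axes, zero at the start; "moment": the same for the moment, N m; "width": finger opening in m; "gripper_force": force on a finger pad.
Only numpy, scipy, OpenCV 4.12 (cv2) and the standard library are available. Lean on these libraries where they do the work, as an engineer would, in place of code of your own. Each camera call takes 0.05 s, during which the arm holds its last target. There are 200 camera calls.

## Task

Put the coverslips away in the dry box: lift its recessed hatch off its seat and slide it in its channels all the way open onto the deck, then put every coverslip box from the bench and every desiccant cartridge hanging on the drying rail into the well, on its floor and not stacked. Then slide the hatch back and lower it into its recess so that it lies flush on its seat again. Leave the other things on the bench where they are.

Things in the scene. Friction and masses are not known exactly. Their poses are not given: they have to be found in the camera images.
- dry_box: Low white dry-storage box fixed to the bench, 142 (x) x 308 (y) x 61 mm tall; origin under its centre. The +y half is an open well, the -y half an aluminium deck, top 47 above the bench, edge at y = +2. The hatch's recess runs from this edge to the end wall's inner face at y = +146 (144 long); the recess and deck are 126 wide (x +-63). End walls at y = +-146 are stops, tops at 61 (-y) and 53 (+y).
- well (a point): Centre of the well's floor, 8 mm above the bench (dry_box x = 0, y = +74); axes as dry_box. The well is 110 (x) x 130 (y); round it runs the seat, 33 above the floor (41 above the bench, 6 below the deck), so things up to 32 tall fit under the hatch.
- deck (a point): Centre point on the deck top (47 mm above the bench) under the hatch's centre when it is slid fully open against the -y end stop (dry_box x = 0, y = -76); axes as dry_box.
- channel (a point): Point 58 mm above the bench over the middle of the box: the underside of the two lips (3 thick, tops at 61) that overhang the hatch's long sides from x = +-63 in to +-55 along the whole box. The hatch can rise at most 11 from its seat, must rise over 6 to clear the deck, slides best raised 8 to 9, and cannot be taken out.
- hatch_grip (a point): Centre of the hatch's handle bar: along the hatch's x axis, 70 mm long, 14 thick (y), 12 tall, on two legs at x = +-28; centre 22 above the plate's top. Grip is 69 above the bench when closed (dry_box y = +74 +-2), 75 parked on the deck. Slid, raised, against the +y end stop, the hatch is over its recess and can be lowered straight in.
- hatch: The hatch: loose grey plate 122 (x) x 140 (y) x 6 mm, about 0.3 kg, 2 clearance all round in its recess; closed, its top is level with the deck. Origin at the centre of its underside.
- rail: Drying rail fixed to the bench: dark base plate 44 x 250 x 10 mm (x +8 to +52), two posts and a steel bar (12 thick, along y, at x = +30, axis 110 above the bench). Three level pegs, 4 thick, at y = -80, 0, +80, stick out of the bar along the rail's -x at that height to x = -16, then turn up; tip centre at x = -20, 6 higher. Origin on the bench near the pegs' middle.
- cartridge_0_mid (a point): White desiccant cartridge, 30 g: body 26 (x) x 22 (y) x 12 mm, above it a flat eye 22 wide (y), 6 thick (x), hole 14 wide, from 12 to 28 above the underside; 32 tall in all. Point at its centre, 16 up; z to the eye. Hangs by the eye on a rail peg (peg along its x), underside 84 above the bench; to free it lift 8 to 10, then move 25 or more along the rail's -x. May be absent.
- cartridge_1_mid (a point): White desiccant cartridge, 30 g: body 26 (x) x 22 (y) x 12 mm, above it a flat eye 22 wide (y), 6 thick (x), hole 14 wide, from 12 to 28 above the underside; 32 tall in all. Point at its centre, 16 up; z to the eye. Hangs by the eye on a rail peg (peg along its x), underside 84 above the bench; to free it lift 8 to 10, then move 25 or more along the rail's -x. May be absent.
- cartridge_2_mid (a point): White desiccant cartridge, 30 g: body 26 (x) x 22 (y) x 12 mm, above it a flat eye 22 wide (y), 6 thick (x), hole 14 wide, from 12 to 28 above the underside; 32 tall in all. Point at its centre, 16 up; z to the eye. Hangs by the eye on a rail peg (peg along its x), underside 84 above the bench; to free it lift 8 to 10, then move 25 or more along the rail's -x. May be absent.
- slip_box_0_mid (a point): Square box of coverslips with a clear fixed lid, 30 x 30 x 17 mm tall, 40 g; point at its centre, axes parallel to its sides; lies loose on the bench. May be absent.
- slip_box_1_mid (a point): Square box of coverslips with a clear fixed lid, 30 x 30 x 17 mm tall, 40 g; point at its centre, axes parallel to its sides; lies loose on the bench. May be absent.
- slip_box_2_mid (a point): Square box of coverslips with a clear fixed lid, 30 x 30 x 17 mm tall, 40 g; point at its centre, axes parallel to its sides; lies loose on the bench. May be absent.
- petri_dish_at (a point): lidded round dish, 63 across, 15 tall (mm); not part of the job; this point is 10 above its underside, on its axis.
- dropper_at (a point): small dark dropper bottle, 33 across, 98 tall (mm); not part of the job; this point is 10 above its underside, on its axis.
- amber_bottle_at (a point): brown screw-capped bottle, 58 across, 123 tall (mm); not part of the job; this point is 10 above its underside, on its axis.
- bench_timer_at (a point): white bench timer, 66 x 62 x 18 (mm); not part of the job; this point is 10 above its underside, on its axis.
- felt_marker_at (a point): felt marker lying down, 17 x 135 x 16 (mm); not part of the job; this point is 10 above its underside, on its axis.
- wash_bottle_1_at (a point): white wash bottle with a bent spout, 68 x 110 x 202 tall (mm); not part of the job; this point is 10 above its underside, on its axis.

How it is judged:
By the outcome, as a careful person would: the job done as asked, in the order asked, and still so for the second after the job is handed in, with the robot touching nothing.
Of cartridge_0, cartridge_1, cartridge_2 only 2 to 2 are there at a start; the rules pass over those that are not, and their reading is None.
Of slip_box_0, slip_box_1, slip_box_2 only 2 to 3 are there at a start; the rules pass over those that are not, and their reading is None.
At some moment in a run one of slip_box_0, slip_box_1, slip_box_2 may be knocked a few centimetres aside while the robot is not near it.
Once in a run the grip may slacken for a moment while it holds something.
It also fails if it takes over 208 s, if anything falls off the work surface, if the arm or the gripper's body presses on something with over 40 N, if the wrist force passes 120 N, or if a joint passes its speed limit or range.

## Working session

There is one attempt and no reset: what is moved stays moved. The work goes in short steps, Python scripts to look and compute and a shell command to move; the robot and the scene stay as the last step left them, time stands still between calls to the robot, and variables do not carry over. Pictures are saved under pics/ and viewed, at most 14 in all, crops included, and the job is handed in when it is done.

```bash
mkdir -p pics; ls; python3 - <<'E'
from station import arm
import cv2,numpy as np
s=arm.get_state(); print({k:np.round(v,3).tolist() for k,v in s.items()}, arm.hold_point_z)
ims=[]
for n in("scene","side"):
    p,d=arm.grab_frame(n); cv2.imwrite(f"pics/{n}0.png",p[:,:,::-1]); np.save(f"pics/{n}0.npy",d)
    c=arm.get_calibration(n); print(n,np.round(c["mtx"],1).tolist(),np.round(c["R"],3).tolist(),np.round(c["t"],3).tolist())
    for th in ["dry_box","hatch","rail","cartridge_0_mid","slip_box_0_mid"]:
        print(n,th,[(round(r["score"],2),np.round(r["extent"]).tolist()) for r in arm.recognise(th,n)][:5])
print(np.round(arm.get_calibration("wrist")["mount"],4).tolist(),arm.get_calibration("wrist")["mtx"].tolist())
E
```

```text
pics
{'t': 0.0, 'q': [0.288, 0.359, 0.011, -0.0, -1.224, -0.288], 'qd': [-0.0, 0.0, -0.001, 0.0, -0.0, 0.001], 'joint_efforts': [-0.001, -58.273, 29.306, 6.997, 0.007, -0.0], 'eef_pos': [0.675, -0.0, 0.226], 'ee_rot': [3.14, -0.0, -1.571], 'force': [-0.203, -0.436, -0.048], 'moment': [0.003, 0.041, -0.002], 'gripper_force': 0.0, 'width': 0.087} 0.0188
scene [[481.0, 0.0, 310.9], [0.0, 481.0, 228.2], [0.0, 0.0, 1.0]] [[0.71, -0.704, 0.016], [-0.506, -0.526, -0.684], [0.49, 0.477, -0.729]] [-0.317, 0.359, 1.023]
scene dry_box [(0.96, [316.0, 234.0, 106.0, 70.0])]
scene hatch [(0.62, [323.0, 241.0, 66.0, 57.0]), (0.59, [234.0, 164.0, 11.0, 7.0]), (0.23, [313.0, 235.0, 107.0, 72.0])]
scene rail [(0.82, [228.0, 154.0, 85.0, 46.0]), (0.64, [249.0, 266.0, 46.0, 26.0]), (0.32, [193.0, 182.0, 28.0, 21.0])]
scene cartridge_0_mid [(0.4, [293.0, 168.0, 7.0, 12.0])]
scene slip_box_0_mid [(0.47, [283.0, 240.0, 15.0, 9.0]), (0.17, [277.0, 217.0, 14.0, 16.0])]
side [[501.0, 0.0, 321.5], [0.0, 501.0, 240.2], [0.0, 0.0, 1.0]] [[-0.888, -0.459, -0.0], [-0.3, 0.58, -0.757], [0.348, -0.673, -0.653]] [0.487, 0.174, 1.312]
side dry_box [(0.69, [253.0, 351.0, 32.0, 26.0]), (0.68, [306.0, 173.0, 86.0, 84.0]), (0.44, [291.0, 276.0, 12.0, 15.0])]
side hatch [(0.95, [308.0, 202.0, 52.0, 38.0])]
side rail [(0.71, [234.0, 252.0, 20.0, 103.0]), (0.67, [316.0, 268.0, 10.0, 14.0])]
side cartridge_0_mid [(0.6, [266.0, 220.0, 16.0, 29.0])]
side slip_box_0_mid [(0.65, [318.0, 268.0, 9.0, 12.0])]
[[-0.0012, -0.9628, -0.2703, 0.0733], [1.0, -0.0012, 0.0, -0.0007], [-0.0004, -0.2703, 0.9628, -0.1577], [0.0, 0.0, 0.0, 1.0]] [[351.3706124768001, 0.0, 317.17973464069485], [0.0, 351.3706124768001, 238.63573987498353], [0.0, 0.0, 1.0]]
```

View pics/scene0.png

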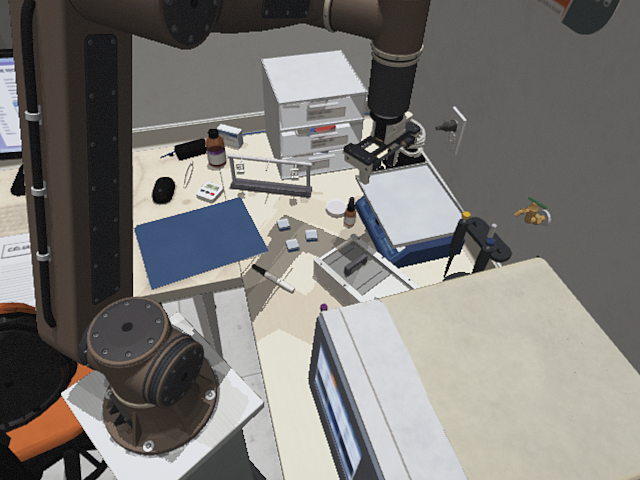

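View pics/side0.png

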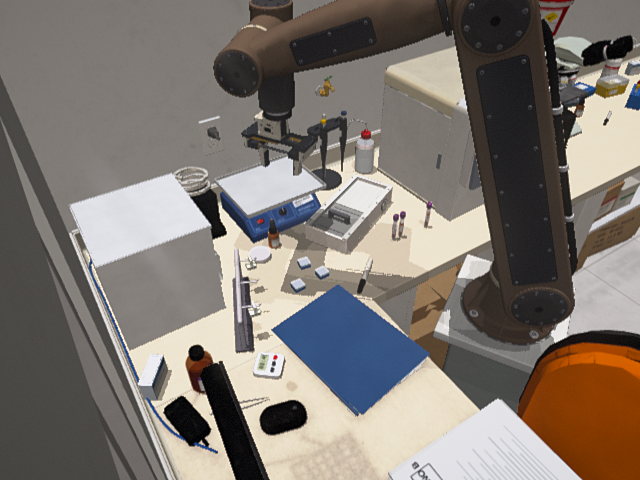

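Three slip boxes: scene (284,222), (311,234), (292,244). Cartridges are near scene (240,168) and (297,175). The dry box spans scene (316-420, 234-304), with its closed hatch on the upper-left.

```bash
cat > h.py <<'E'
import numpy as np,cv2
from station import arm
from scipy.spatial.transform import Rotation as Ro
def cloud(n,d,T=None):
    c=arm.get_calibration(n);K=c["mtx"];v,u=np.mgrid[0:480,0:640]
    P=np.stack([(u-K[0,2])/K[0,0]*d,(v-K[1,2])/K[1,1]*d,d],-1)
    if n=="wrist":
        s=T; M=np.asarray(c["mount"]);P=P@M[:3,:3].T+M[:3,3]
        return P@Ro.from_euler("xyz",s["ee_rot"]).as_matrix().T+s["eef_pos"]
    return (P-c["t"])@np.asarray(c["R"])
def proj(n,X,s=None):
    c=arm.get_calibration(n);X=np.atleast_2d(X)
    if n=="wrist":
        M=np.asarray(c["mount"]);X=(X-s["eef_pos"])@Ro.from_euler("xyz",s["ee_rot"]).as_matrix()
        p=(X-M[:3,3])@M[:3,:3]
    else:p=X@np.asarray(c["R"]).T+c["t"]
    p=p@c["mtx"].T;return p[:,:2]/p[:,2:]
def snap(n,tag):
    s=arm.get_state();p,d=arm.grab_frame(n);cv2.imwrite(f"pics/{tag}.png",p[:,:,::-1]);np.save(f"pics/{tag}.npy",d)
    return s,p,cloud(n,d,s),d
def tool(s,dw):
    "world shift -> tool units"
    return np.round(Ro.from_euler("xyz",s["ee_rot"]).as_matrix().T@np.asarray(dw)/.025,3)
E
python3 - <<'E'
from h import *
Cs=cloud("scene",np.load("pics/scene0.npy"));Cd=cloud("side",np.load("pics/side0.npy"))
for n,C,pts in(("scene",Cs,[(284,221),(311,233),(292,242),(240,168),(297,175),(233,160),(309,167),(355,262),(350,205),(335,208),(272,277),(208,190)]),("side",Cd,[(304,261),(320,271),(298,284),(252,260),(251,307),(340,215),(273,240),(260,255),(366,270),(238,255),(245,345)])):
    for u,v in pts: print(n,u,v,np.round(C[v,u],3))
# box: points in height 0.044..0.066
sc=cv2.imread("pics/scene0.png").astype(float)
for n,C,(l,t,w,h) in(("scene",Cs,(316,234,106,70)),("side",Cd,(306,173,86,84))):
    P=C[t:t+h,l:l+w].reshape(-1,3);m=(P[:,2]>.052)&(P[:,2]<.067)
    Q=P[m][:,:2].astype(np.float32);print(n,len(Q),np.round(Q.min(0),3),np.round(Q.max(0),3),cv2.minAreaRect(Q))
E
```

```text
scene 284 221 [0.531 0.193 0.014]
scene 311 233 [0.552 0.106 0.015]
scene 292 242 [0.491 0.117 0.016]
scene 240 168 [0.53  0.377 0.097]
scene 297 175 [0.629 0.242 0.096]
scene 233 160 [0.605 0.518 0.003]
scene 309 167 [0.67  0.234 0.107]
scene 355 262 [ 0.524 -0.076  0.074]
scene 350 205 [0.664 0.067 0.075]
scene 335 208 [0.672 0.127 0.016]
scene 272 277 [0.374 0.067 0.014]
scene 208 190 [0.452 0.445 0.016]
side 304 261 [0.548 0.107 0.017]
side 320 271 [0.489 0.122 0.017]
side 298 284 [0.519 0.194 0.017]
side 252 260 [0.619 0.251 0.11 ]
side 251 307 [ 0.597  0.307 -0.002]
side 340 215 [ 0.52  -0.066  0.072]
side 273 240 [0.663 0.086 0.034]
side 260 255 [0.675 0.14  0.014]
side 366 270 [0.378 0.059 0.016]
side 238 255 [0.658 0.256 0.116]
side 245 345 [0.531 0.43  0.02 ]
scene 1199 [ 0.449 -0.229] [0.691 0.009] ((0.5403024554252625, -0.10322590172290802), (0.21160098910331726, 0.26039183139801025), 31.78342056274414)
side 993 [ 0.441 -0.303] [0.67  0.014] ((0.5629346966743469, -0.14986485242843628), (0.31504809856414795, 0.22744108736515045), 85.40240478515625)
```

```bash
python3 - <<'E'
from h import *
s,p,C,d=snap("wrist","w0")
P=C.reshape(-1,3);r=np.isfinite(P).all(1)&(d.reshape(-1)>0)
print(np.round(C[240,320],3))
for th in["dry_box","hatch","slip_box_0_mid","cartridge_0_mid"]:
    print(th,[(round(r["score"],2),np.round(r["extent"]).tolist()) for r in arm.recognise(th,"wrist")][:5])
E
```

```text
[0.673 0.003 0.115]
dry_box [(0.77, [381.0, 1.0, 214.0, 230.0])]
hatch [(0.9, [411.0, 48.0, 147.0, 169.0])]
slip_box_0_mid [(0.69, [464.0, 291.0, 28.0, 21.0])]
cartridge_0_mid []
```

View pics/w0.png

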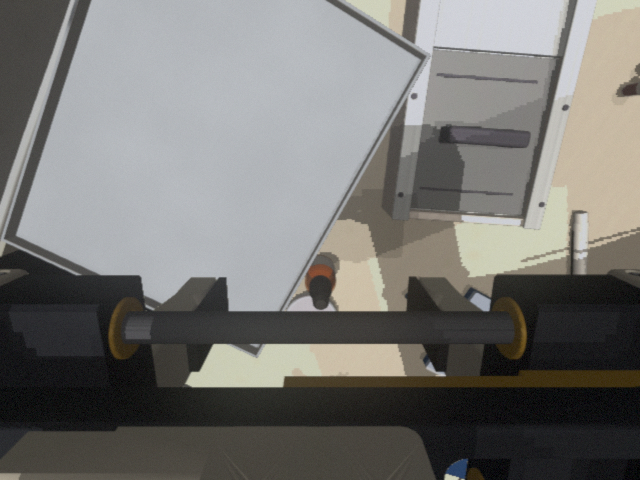

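The handle bar spans wrist (441,134) to (530,139). The box's open end has its rim corners near (393,218) and (545,228).

```bash
python3 - <<'E'
from h import *
s=arm.get_state();C=cloud("wrist",np.load("pics/w0.npy"),s)
P=C[0:262,385:620].reshape(-1,3)
m=(P[:,2]>.066)&(P[:,2]<.084)&(P[:,1]<0.0)&(P[:,0]<.6)
H=P[m];r=cv2.minAreaRect(H[:,:2].astype(np.float32));print("handle",m.sum(),H[:,2].mean(),H.mean(0),r)
hl=C[115:155,435:535];z=hl[...,2];Q=hl[(z>.066)&(z<.085)];print(len(Q),Q.mean(0),cv2.minAreaRect(Q[:,:2].astype(np.float32)),np.median(Q[:,2]))
for u,v in[(441,134),(530,139),(485,137),(500,60),(500,210),(480,30),(395,215),(545,225),(590,5),(410,20),(465,224),(470,100)]:print(u,v,np.round(C[v,u],3))
m=(P[:,2]>.055)&(P[:,2]<.066);B=P[m][:,:2].astype(np.float32);print("rim",cv2.minAreaRect(B))
E
```

```text
handle 1431 0.07395208834921001 [ 0.5308692  -0.07608824  0.07395209] ((0.5294370055198669, -0.07609780877828598), (0.014005200937390327, 0.06990901380777359), 85.94979858398438)
1431 [ 0.5308692  -0.07608824  0.07395209] ((0.5294370055198669, -0.07609780877828598), (0.014005200937390327, 0.06990901380777359), 85.94979858398438) 0.07421717619393334
441 134 [ 0.563 -0.078  0.051]
530 139 [ 0.478 -0.074  0.046]
485 137 [ 0.534 -0.076  0.076]
500 60 [ 0.515 -0.141  0.046]
500 210 [ 0.497 -0.007  0.046]
480 30 [ 0.536 -0.164  0.047]
395 215 [ 0.603 -0.006  0.061]
545 225 [ 0.419  0.019 -0.001]
590 5 [ 0.455 -0.178  0.061]
410 20 [ 0.593 -0.176  0.032]
465 224 [ 0.51   0.018 -0.   ]
470 100 [ 0.538 -0.108  0.047]
rim ((0.5277509689331055, -0.09120165556669235), (0.19022518396377563, 0.14316286146640778), 86.08232116699219)
```

```bash
python3 -m crank '[[[0.76,1.46,0,-2],[1.5,2.9,0,-4],[2.3,4.37,0,-6],[3.04,5.82,0,-8],[3.04,5.82,0,-10],[3.04,5.82,1,-12],[3.04,5.82,2,-14],[3.04,5.82,3,-16],[3.04,5.82,4,-17.2],[3.04,5.82,4.24,-17.2],[3.04,5.82,4.24,-17.2],[3.04,5.82,4.24,-17.2]]]' 0.5 30; python3 - <<'E'
from h import *
s,p,C,d=snap("wrist","w1");print(tool(s,[.5294-s["eef_pos"][0],-.0761-s["eef_pos"][1],.053-s["eef_pos"][2]]),s["ee_rot"],s["q"])
E
```

```text
t: 2.35
eef_pos: [0.5302, -0.076, 0.1217]
ee_rot: [-3.141, -0.002, -0.071]
force: [-0.0, -0.6, 0.4]
width: 0.0437
gripper_force: 0.0
[-0.037  0.008  2.747] [-3.14140137e+00 -1.70830912e-03 -7.09144574e-02] [ 2.24141550e-01  2.24973019e-01 -4.38728267e-01  3.98831302e-04
 -9.05404970e-01  1.27549452e+00]
```

View pics/w1.png

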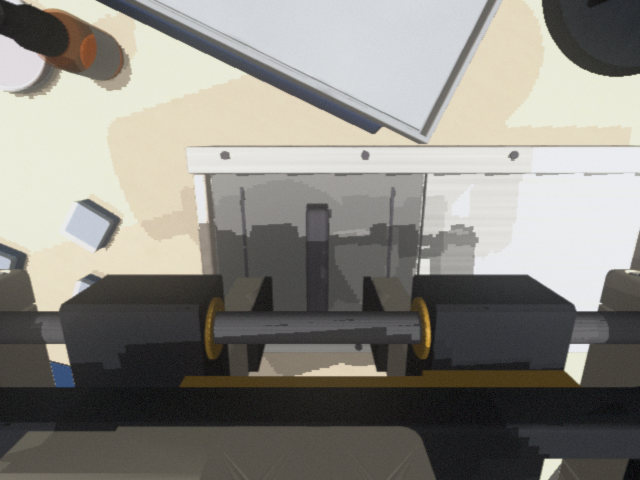

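The handle (317,255) sits centred between the fingers. Descend, grip and raise 8.5 mm.

```bash
python3 -m crank '[[[0,0,0.7,0],[0,0,1.4,0],[0,0,2.1,0],[-0.03,0,2.6,0],[-0.03,0,2.75,0],[-0.03,0,2.75,0]]]' && python3 -m crank '[[[0,0,0,0],[0,0,0,0],[0,0,0,0],[0,0,0,0],[0,0,-0.1,0],[0,0,-0.2,0],[0,0,-0.34,0],[0,0,-0.34,0],[0,0,-0.34,0]]]' 1 40
```

```text
t: 3.15
eef_pos: [0.529, -0.0759, 0.0521]
ee_rot: [3.142, -0.0, -0.07]
force: [0.1, -0.6, -0.2]
width: 0.0436
gripper_force: 0.0
t: 4.28
eef_pos: [0.5287, -0.076, 0.0603]
ee_rot: [-3.142, 0.0, -0.07]
force: [-0.3, 0.6, -4.2]
width: 0.0135
gripper_force: 40.0
```

```bash
python3 -m crank '[[[0,0.4,0,0],[0,0.9,0,0],[0,1.5,0,0],[0,2.1,0,0],[0,2.7,0,0],[0,3.3,0,0],[0,3.9,0,0],[0,4.5,0,0],[0,5.1,0,0],[0,5.6,0,0],[0,5.85,0,0],[0,5.85,0,0]]]'; python3 -m crank '[[[0,0.05,0,0],[0,0.1,0,0],[0,0.16,0,0],[0,0.16,0,0]]]'
```

```text
t: 5.78
eef_pos: [0.5184, -0.2222, 0.0602]
ee_rot: [-3.142, 0.0, -0.071]
force: [0.5, 0.4, -4.5]
width: 0.0135
gripper_force: 40.0
t: 6.28
eef_pos: [0.5184, -0.2255, 0.0604]
ee_rot: [-3.141, -0.0, -0.07]
force: [0.1, 2.1, -3.0]
width: 0.0137
gripper_force: 40.0
```

```bash
python3 -m crank '[[[0,0,0.05,0],[0,0,0.09,0],[0,0,0.09,0]]]'; python3 -m crank '[[[0,0,0,0],[0,0,0,0],[0,0,-0.5,0],[0,0,-1.5,0],[0,0,-3,0],[0,-1,-4,0],[0,-3,-4,0],[0,-5,-4,0],[0,-7,-4,0],[0,-8,-4,0],[0,-8,-4,0],[0,-8,-4,0]]]' 0.5; python3 - <<'E'
from h import *
s,p,C,d=snap("wrist","w2");s2,p2,C2,d2=snap("scene","sc2")
for r in arm.trace("slip_box_0_mid","scene"): print("sc",round(r["score"],2),r["extent"],np.round(np.median(C2[r["mask"]],0),3))
for r in arm.trace("slip_box_0_mid","wrist"): print("w",round(r["score"],2),r["extent"],np.round(np.median(C[r["mask"]],0),3))
cv2.imwrite("pics/both2.png",np.hstack([cv2.resize(p,None,fx=.62,fy=.62),cv2.resize(p2[120:360,120:440],(397,298))])[:,:,::-1])
E
```

```text
t: 6.65
eef_pos: [0.5185, -0.2255, 0.0581]
ee_rot: [-3.141, -0.0, -0.07]
force: [-0.0, 5.3, -2.4]
width: 0.0136
gripper_force: 40.0
t: 8.15
eef_pos: [0.5323, -0.0267, 0.1587]
ee_rot: [-3.142, -0.001, -0.07]
force: [-0.8, -0.4, 0.7]
width: 0.0433
gripper_force: 0.0
sc 0.42 [366.7, 276.1, 42.0, 24.4] [ 0.537 -0.177  0.053]
w 0.82 [152.0, 260.3, 45.0, 14.2] [0.501 0.109 0.014]
```

View pics/both2.png

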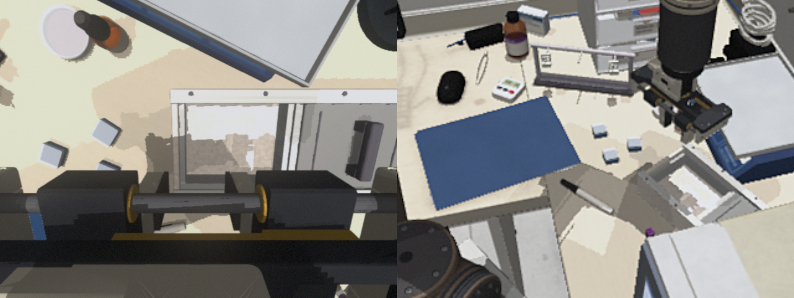

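The hatch is parked open, and the three slip boxes are at the left of the wrist view. Move to look at them.

```bash
python3 -m crank '[[[0,0,-1.2,0],[-0.8,-1.6,-2.4,0],[-1.6,-3.2,-2.4,0],[-2.5,-4.8,-2.4,0],[-3.25,-6.4,-2.4,0],[-3.25,-6.4,-2.4,0],[-3.25,-6.4,-2.4,0]]]' 0.4; cat >> h.py <<'E'
def slips(tag="ws",cam="wrist",xr=(.40,.64),yr=(.03,.28)):
    s,p,C,d=snap(cam,tag)
    z=C[...,2];m=((z>.010)&(z<.024)&(C[...,0]>xr[0])&(C[...,0]<xr[1])&(C[...,1]>yr[0])&(C[...,1]<yr[1])).astype(np.uint8)
    n,l,st,_=cv2.connectedComponentsWithStats(m)
    for i in range(1,n):
        if st[i,4]>60:
            Q=C[l==i];T=Q[Q[:,2]>np.percentile(Q[:,2],80)-.003]
            r=cv2.minAreaRect(T[:,:2].astype(np.float32));print("blob",st[i].tolist(),np.round(np.array(r[0]),4),np.round(np.array(r[1])*1e3,1),"ang",round(r[2],1),"z",round(float(np.median(T[:,2])),4))
    return s,p,C
E
python3 - <<'E'
from h import *
s,p,C=slips()
print(s["eef_pos"],s["ee_rot"])
# balance near box
a=np.deg2rad(-4);O=np.array([.5242,-.1499])
R=np.array([[np.cos(a),np.sin(a)],[-np.sin(a),np.cos(a)]])
for src in("scene","wrist"):
    c=C if src=="wrist" else cloud("scene",np.load("pics/scene0.npy"))
    b=(c[...,:2]-O)@R.T;m=(b[...,0]>.08)&(b[...,0]<.15)&(b[...,1]>-.02)&(b[...,1]<.16)&(c[...,2]>.03)&(c[...,2]<.12)
    if m.any():print(src,m.sum(),c[m][:,2].max(),b[m].min(0),b[m].max(0))
C2=cloud("scene",np.load("pics/sc2.npy"))
m=(C2[...,2]>.10)&(C2[...,2]<.125)&(C2[...,0]>.5)&(C2[...,0]<.72)&(C2[...,1]>.18)&(C2[...,1]<.5)
Q=C2[m];print("rail",len(Q),cv2.fitLine(Q[:,:2].astype(np.float32),cv2.DIST_HUBER,0,.01,.01).ravel(),Q.min(0),Q.max(0))
E
```

```text
t: 9.22
eef_pos: [0.4624, 0.1386, 0.2181]
ee_rot: [3.141, 0.0, -0.07]
force: [-0.6, -0.2, 0.2]
width: 0.0528
gripper_force: 0.0
blob [327, 99, 41, 44, 1029] [0.5516 0.1027] [30.5 30.5] ang 51.7 z 0.0162
blob [245, 136, 39, 40, 967] [0.524  0.1873] [30.5 30.5] ang 61.2 z 0.0162
blob [321, 166, 38, 39, 898] [0.4891 0.1134] [30.4 30.4] ang 60.7 z 0.0162
blob [180, 207, 139, 70, 6126] [0.4205 0.2211] [150.3  70.3] ang 70.1 z 0.0156
[0.46236053 0.13859328 0.21810183] [ 3.14147300e+00  4.58258138e-06 -6.96284964e-02]
scene 1687 0.1197872513068459 [ 0.08085177 -0.01085523] [0.14995788 0.15977071]
wrist 1459 0.047285103606518136 [0.08291308 0.02066918] [0.10703966 0.08631888]
rail 687 [ 0.6631365  -0.7484985   0.6280368   0.31504524] [0.5139243  0.23086499 0.1001114 ] [0.71978323 0.45894397 0.12492328]
```

View pics/ws.png

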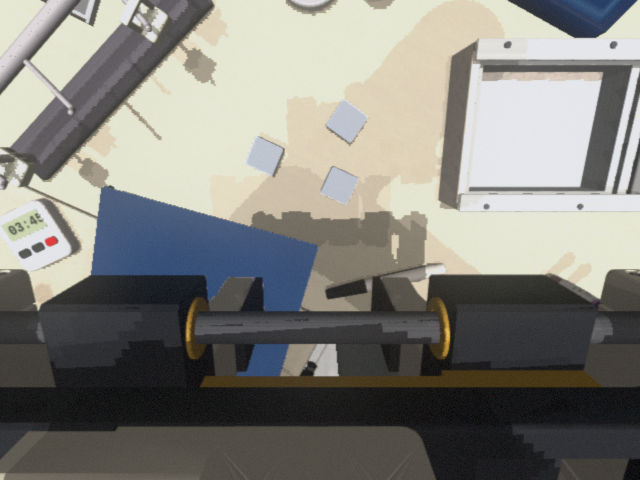

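Three slip boxes resolve cleanly (30.5 mm squares, z≈16 mm). The rail is upper left, with cartridges at (143,22) and (12,167). Grasp A.

```bash
python3 -m crank '[[[0.9,0.3,1,1.5],[1.8,0.6,2,3],[2.7,0.9,3,4.5],[3.66,1.18,4,6],[3.66,1.18,5.5,6.86],[3.66,1.18,6.8,6.86],[3.66,1.18,7.6,6.86],[3.66,1.18,8.2,6.86],[3.66,1.18,8.56,6.86],[3.66,1.18,8.56,6.86]]]' 0.45; python3 -m crank '[[[0,0,0,0],[0,0,0,0],[0,0,0,0],[0,0,-0.5,0],[0,0,-1.5,0],[0,0,-3,0],[0,0,-4,0],[0,0,-4,0]]]' 1 20
python3 - <<'E'
from h import *
s=arm.get_state();a=np.deg2rad(-4)
R=np.array([[np.cos(a),-np.sin(a)],[np.sin(a),np.cos(a)]]);c=np.array([.5294,-.0761])
for x,y in((-36,-22),(0,-22),(36,-22),(-17,14),(17,48)):
    w=c+R@np.array([x,y])/1e3; print((x,y),np.round(w,4),tool(s,[*(w-s["eef_pos"][:2]),0]),"turn",(np.degrees(s["ee_rot"][2])+4)/5)
E
```

```text
t: 10.52
eef_pos: [0.5515, 0.1027, 0.0038]
ee_rot: [3.141, 0.0, -0.669]
force: [-0.3, 0.1, -0.5]
width: 0.0484
gripper_force: 0.0
t: 11.52
eef_pos: [0.553, 0.1038, 0.1072]
ee_rot: [-3.137, -0.002, -0.668]
force: [-0.0, 0.7, -1.2]
width: 0.0297
gripper_force: 20.0
(-36, -22) [ 0.492  -0.0955] [ 3.025  7.773 -0.03 ] turn -6.855601976362857
(0, -22) [ 0.5279 -0.098 ] [ 4.215  6.962 -0.024] turn -6.855601976362857
(36, -22) [ 0.5638 -0.1006] [ 5.404  6.151 -0.017] turn -6.855601976362857
(-17, 14) [ 0.5134 -0.0609] [ 2.842  6.155 -0.023] turn -6.855601976362857
(17, 48) [ 0.5497 -0.0294] [ 3.199  4.265 -0.013] turn -6.855601976362857
```

```bash
python3 -m crank '[[[1.3,1.5,0,-1.5],[2.7,3,0,-3],[4,4.5,0,-4.5],[5.42,6.08,0,-6],[5.42,6.08,0,-6.86],[5.42,6.08,1.2,-6.86],[5.42,6.08,2.2,-6.86],[5.42,6.08,3,-6.86],[5.42,6.08,3.4,-6.86],[5.42,6.08,3.62,-6.86],[5.42,6.08,3.62,-6.86]]]' ; python3 -m crank '[[[0,0,0,0],[0,0,0,0],[0,0,-0.5,0],[0,0,-2,0],[0,0,-4,0],[0,0,-4.5,0],[0,0,-4.5,0]]]' 0.6
python3 - <<'E'
from h import *
s=arm.get_state();slips("ws2")
E
```

```text
t: 12.9
eef_pos: [0.5641, -0.1001, 0.0137]
ee_rot: [3.142, -0.0, -0.07]
force: [-0.0, -0.7, -0.5]
width: 0.0298
gripper_force: 20.0
t: 13.78
eef_pos: [0.5643, -0.1, 0.1277]
ee_rot: [-3.141, -0.003, -0.07]
force: [-0.9, -0.4, -0.0]
width: 0.0351
gripper_force: 0.0
blob [56, 344, 32, 13, 205] [0.4796 0.1205] [27.2 12.3] ang 74.0 z 0.016
```

```bash
python3 -m crank '[[[-0.5,-1.5,-1,0],[-1.5,-3.5,-2.5,0],[-2.5,-5.5,-3.6,0],[-3.6,-7.5,-3.6,0],[-4.74,-9.24,-3.6,0],[-4.74,-9.24,-3.6,0],[-4.74,-9.24,-3.6,0]]]' 0.45
python3 - <<'E'
from h import *
s,p,C=slips("ws3");print(tool(s,[.524-s["eef_pos"][0],.1873-s["eef_pos"][1],.004-s["eef_pos"][2]]))
a=np.deg2rad(-4);R=np.array([[np.cos(a),np.sin(a)],[-np.sin(a),np.cos(a)]])
b=(C[...,:2]-[.5294,-.0761])@R.T;m=(abs(b[...,0])<.054)&(abs(b[...,1])<.064)&(C[...,2]>.017)&(C[...,2]<.035)
if m.any():print("well",m.sum(),cv2.minAreaRect((b[m]*1e3).astype(np.float32)),np.median(C[m][:,2]))
E
```

```text
t: 14.7
eef_pos: [0.4611, 0.1384, 0.215]
ee_rot: [3.14, 0.002, -0.069]
force: [0.6, -1.1, -0.2]
width: 0.0477
gripper_force: 0.0
blob [244, 134, 39, 41, 989] [0.524  0.1874] [30.5 30.6] ang 61.0 z 0.0161
blob [321, 165, 38, 39, 922] [0.4891 0.1134] [30.5 30.4] ang 61.3 z 0.0162
blob [178, 206, 140, 70, 6247] [0.4201 0.2211] [150.  71.] ang 69.8 z 0.0156
[ 2.388 -2.134  8.434]
well 1347 ((-0.39438629150390625, -34.90843200683594), (102.16348266601562, 58.17584228515625), 0.016297169029712677) 0.0241756078303782
```

```bash
python3 -m crank '[[[0.6,-0.5,1,-2],[1.2,-1,2,-4],[1.8,-1.6,3,-6],[2.39,-2.13,4,-8],[2.39,-2.13,5,-10],[2.39,-2.13,6,-12],[2.39,-2.13,6.8,-13.02],[2.39,-2.13,7.2,-13.02],[2.39,-2.13,7.2,-13.02],[2.39,-2.13,7.2,-13.02]]]'
python3 - <<'E'
from h import *
s=arm.get_state();print(tool(s,[.524-s["eef_pos"][0],.1873-s["eef_pos"][1],.004-s["eef_pos"][2]]),np.degrees(s["ee_rot"][2]))
E
```

```text
t: 16.0
eef_pos: [0.5255, 0.1874, 0.0367]
ee_rot: [3.141, -0.001, 1.065]
force: [-0.3, 0.1, -0.3]
width: 0.0481
gripper_force: 0.0
[-0.035 -0.051  1.307] 61.01141319041347
```

```bash
python3 -m crank '[[[-0.03,-0.05,0.5,0],[-0.03,-0.05,1,0],[-0.03,-0.05,1.3,0],[-0.03,-0.05,1.3,0]]]'; python3 -m crank '[[[0,0,0,0],[0,0,0,0],[0,0,0,0],[0,0,-0.5,0],[0,0,-1.5,0],[0,0,-3,0],[0,0,-4,0],[0,0,-4,0],[0,0,-4,0]]]' 1 20
python3 - <<'E'
from h import *
s=arm.get_state()
w=np.array([.5279,-.098]);print(tool(s,[*(w-s["eef_pos"][:2]),.0135-s["eef_pos"][2]]),"turn",(np.degrees(s["ee_rot"][2])+4)/5)
E
```

```text
t: 16.5
eef_pos: [0.5229, 0.1872, 0.0026]
ee_rot: [-3.141, 0.002, 1.066]
force: [0.8, -0.3, -0.3]
width: 0.0483
gripper_force: 0.0
t: 17.62
eef_pos: [0.5231, 0.1873, 0.1037]
ee_rot: [-3.141, -0.0, 1.066]
force: [0.1, -0.7, -1.9]
width: 0.0295
gripper_force: 20.0
[-9.898  5.687  3.603] turn 13.017433072134157
```

```bash
python3 -m crank '[[[-1.8,1,0,2],[-3.6,2,0,4],[-5.4,3.1,0,6],[-7.2,4.1,0,8],[-9,5.1,0,10],[-9.9,5.69,0,12],[-9.9,5.69,0,13.02],[-9.9,5.69,1,13.02],[-9.9,5.69,1.8,13.02],[-9.9,5.69,2,13.02],[-9.9,5.69,2,13.02],[-9.9,5.69,2,13.02]]]'
python3 - <<'E'
from h import *
s=arm.get_state()
w=np.array([.5279,-.098]);print(tool(s,[*(w-s["eef_pos"][:2]),.0125-s["eef_pos"][2]]),"turn",(np.degrees(s["ee_rot"][2])+4)/5)
E
```

```text
t: 19.12
eef_pos: [0.5288, -0.0979, 0.0542]
ee_rot: [-3.142, -0.001, -0.07]
force: [0.4, 0.2, 1.0]
width: 0.0293
gripper_force: 20.0
[-0.039  0.008  1.667] turn 0.00329480630032668
```

```bash
python3 -m crank '[[[-0.04,0,0.5,0],[-0.04,0,1,0],[-0.04,0,1.4,0],[-0.04,0,1.65,0],[-0.04,0,1.65,0]]]'; python3 -m crank '[[[0,0,0,0],[0,0,0,0],[0,0,-0.5,0],[0,0,-2,0],[0,0,-4,0],[-0.5,-1.5,-6,0],[-1.2,-3.5,-7,0],[-2,-5.5,-8,0],[-3,-7.5,-8.2,0],[-3.3,-9.3,-8.2,0],[-3.3,-9.3,-8.2,0],[-3.3,-9.3,-8.2,0]]]' 0.6
python3 - <<'E'
from h import *
s,p,C=slips("ws4");print(tool(s,[.4891-s["eef_pos"][0],.1134-s["eef_pos"][1],.004-s["eef_pos"][2]]))
a=np.deg2rad(-4);R=np.array([[np.cos(a),np.sin(a)],[-np.sin(a),np.cos(a)]])
b=(C[...,:2]-[.5294,-.0761])@R.T;m=(abs(b[...,0])<.054)&(abs(b[...,1])<.05)&(C[...,2]>.0225)&(C[...,2]<.028)
n,l,st,_=cv2.connectedComponentsWithStats(m.astype(np.uint8))
for i in range(1,n):
    if st[i,4]>60: print("well",st[i,4],cv2.minAreaRect((b[l==i]*1e3).astype(np.float32)))
E
```

```text
t: 19.75
eef_pos: [0.5272, -0.0979, 0.0118]
ee_rot: [3.141, 0.001, -0.07]
force: [-1.0, 0.6, -0.6]
width: 0.0298
gripper_force: 20.0
t: 21.25
eef_pos: [0.4611, 0.1397, 0.2179]
ee_rot: [-3.141, -0.0, -0.069]
force: [0.4, -0.4, -1.0]
width: 0.0348
gripper_force: 0.0
blob [322, 165, 39, 39, 901] [0.489  0.1134] [30.5 30.6] ang 61.1 z 0.0162
blob [181, 206, 139, 69, 6164] [0.4197 0.2213] [150.2  72. ] ang 69.9 z 0.0155
[1.188 0.977 8.556]
well 1188 ((35.97294616699219, -21.933475494384766), (31.967512130737305, 30.573617935180664), 89.86856842041016)
well 1072 ((0.08244800567626953, -22.11968231201172), (31.629865646362305, 29.30112075805664), 89.98229217529297)
```

View pics/ws4.png

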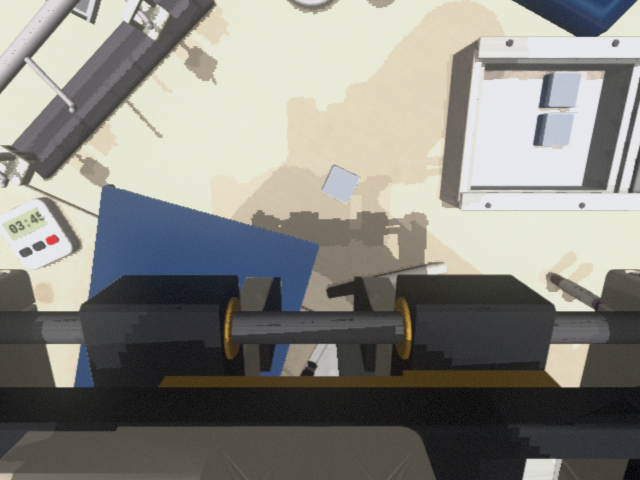

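Two boxes lie well placed, seen at (562,88) and (555,128). The last is at (341,184). Grasp C.

```bash
python3 -m crank '[[[0.4,0.3,1.5,1.5],[0.8,0.6,3,3],[1.19,0.98,4.5,4.5],[1.19,0.98,6,4.98],[1.19,0.98,7,4.98],[1.19,0.98,7.2,4.98],[1.19,0.98,7.2,4.98],[1.19,0.98,7.2,4.98]]]' 0.45
python3 - <<'E'
from h import *
s=arm.get_state();print(tool(s,[.489-s["eef_pos"][0],.1134-s["eef_pos"][1],.0035-s["eef_pos"][2]]),np.degrees(s["ee_rot"][2]))
E
```

```text
t: 22.3
eef_pos: [0.4901, 0.1135, 0.0385]
ee_rot: [-3.14, -0.001, -0.504]
force: [0.2, 0.1, -0.1]
width: 0.0485
gripper_force: 0.0
[-0.036  0.027  1.4  ] -28.901931085450027
```

```bash
python3 -m crank '[[[-0.03,0.02,0.5,0],[-0.03,0.02,1,0],[-0.03,0.02,1.37,0],[-0.03,0.02,1.37,0]]]'; python3 -m crank '[[[0,0,0,0],[0,0,0,0],[0,0,0,0],[0,0,-0.5,0],[0,0,-1.5,0],[0,0,-3,0],[0,0,-4,0],[0,0,-4,0],[0,0,-4,0]]]' 1 20
python3 - <<'E'
from h import *
s=arm.get_state()
w=np.array([.492,-.0955]);print(tool(s,[*(w-s["eef_pos"][:2]),.0125-s["eef_pos"][2]]),"turn",(np.degrees(s["ee_rot"][2])+4)/5)
E
```

```text
t: 22.8
eef_pos: [0.4877, 0.1128, 0.002]
ee_rot: [3.14, 0.001, -0.504]
force: [1.0, 0.3, -0.7]
width: 0.0482
gripper_force: 0.0
t: 23.92
eef_pos: [0.488, 0.1131, 0.1032]
ee_rot: [-3.141, 0.0, -0.505]
force: [-0.8, 0.2, -0.8]
width: 0.0297
gripper_force: 20.0
[4.174 7.226 3.625] turn -4.983021661139719
```

```bash
python3 -m crank '[[[0.8,1.4,0,-1],[1.6,2.8,0,-2],[2.4,4.2,0,-3.5],[3.3,5.8,0,-4.98],[4.17,7.23,0,-4.98],[4.17,7.23,0,-4.98],[4.17,7.23,1,-4.98],[4.17,7.23,1.8,-4.98],[4.17,7.23,2,-4.98],[4.17,7.23,2,-4.98],[4.17,7.23,2,-4.98]]]'
python3 - <<'E'
from h import *
s=arm.get_state()
w=np.array([.492,-.0955]);print(tool(s,[*(w-s["eef_pos"][:2]),.0125-s["eef_pos"][2]]),"turn",(np.degrees(s["ee_rot"][2])+4)/5)
E
```

```text
t: 25.3
eef_pos: [0.4928, -0.0951, 0.0537]
ee_rot: [-3.141, -0.001, -0.069]
force: [-1.0, -0.1, 0.2]
width: 0.0295
gripper_force: 20.0
[-0.032  0.018  1.648] turn 0.005648306200119535
```

```bash
python3 -m crank '[[[-0.03,0.02,0.5,0],[-0.03,0.02,1,0],[-0.03,0.02,1.4,0],[-0.03,0.02,1.63,0],[-0.03,0.02,1.63,0]]]'; python3 -m crank '[[[0,0,0,0],[0,0,0,0],[0,0,-0.5,0],[0,0,-2,0],[0,0,-4,0],[0,-1.5,-6,-1],[0.1,-3.5,-8,-2],[0.2,-5.5,-8.2,-4],[0.3,-7.5,-8.2,-6],[0.4,-9.5,-8.2,-8],[0.5,-11.5,-8.2,-9.1],[0.5,-12.5,-8.2,-9.1]]]' 0.6;  python3 -m crank '[[[0,0,0,0],[0,0,0,0],[-0.7,-0.7,0,0],[-1.4,-1.4,0,0],[-1.4,-1.4,0,0],[-1.4,-1.4,0,0]]]'
python3 - <<'E'
from h import *
s,p,C,d=snap("wrist","wr");s["ee_rot"];print(s["q"])
z=C[...,2];m=(z>.108)&(z<.13)&(C[...,0]>.48)
Q=C[m];print(len(Q));np.save("pics/wrC.npy",C)
for th in("cartridge_0_mid",):
  for r in arm.trace(th,"wrist"):
    q=C[r["mask"]];t=q[q[:,2]>.1];print(round(r["score"],2),r["extent"],np.round(np.median(q,0),4),len(t),np.round(t.mean(0),4) if len(t) else 0)
E
```

```text
t: 25.92
eef_pos: [0.4913, -0.0959, 0.0118]
ee_rot: [3.141, 0.001, -0.07]
force: [-0.5, 0.8, -0.1]
width: 0.0295
gripper_force: 20.0
t: 27.42
eef_pos: [0.5257, 0.2172, 0.2182]
ee_rot: [3.142, -0.001, 0.726]
force: [0.1, -0.3, -0.3]
width: 0.035
gripper_force: 0.0
t: 28.18
eef_pos: [0.4767, 0.2174, 0.2179]
ee_rot: [3.141, -0.001, 0.723]
force: [0.5, 0.0, 0.7]
width: 0.035
gripper_force: 0.0
[ 8.02785103e-01  1.15271223e-01 -3.32000944e-01  2.32222823e-04
 -1.12252850e+00  1.49135999e+00]
2282
0.67 [404.1, 33.9, 40.5, 41.3] [0.6243 0.2493 0.0958] 436 [0.6241 0.2497 0.117 ]
```

View pics/wr.png

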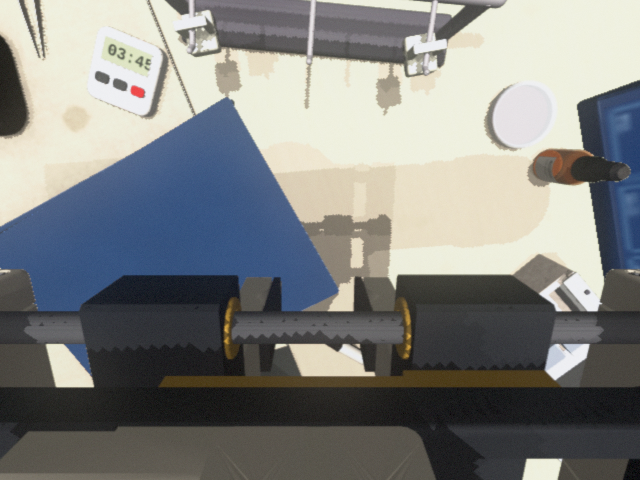

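The cartridges hang at (197,32) and (427,54), and the middle peg is empty. Now for their exact poses.

```bash
python3 - <<'E'
from h import *
C=np.load("pics/wrC.npy")
for nm,(u0,v0,u1,v1) in(("near",(398,28,452,80)),("far",(170,5,225,60))):
    P=C[v0:v1,u0:u1].reshape(-1,3)
    for lo,hi in((.1125,.12),(.09,.0995)):
        Q=P[(P[:,2]>lo)&(P[:,2]<hi)];r=cv2.minAreaRect(Q[:,:2].astype(np.float32))
        print(nm,lo,len(Q),np.round(Q.mean(0),4),np.round(r[0],4),np.round(np.array(r[1])*1e3,1),round(r[2],1))
P=C[0:12,225:420].reshape(-1,3);Q=P[(P[:,2]>.1)&(P[:,2]<.125)];print("bar",len(Q),Q[:,2].max() if len(Q) else 0)
# mid peg
P=C[0:70,300:322].reshape(-1,3);Q=P[(P[:,2]>.10)&(P[:,2]<.125)];print("peg",len(Q),cv2.fitLine(Q[:,:2].astype(np.float32),cv2.DIST_HUBER,0,.01,.01).ravel(),Q.min(0),Q.max(0))
E
python3 - <<'E'
import cv2
p=cv2.imread("pics/wr.png")[0:110,150:480];cv2.imwrite("pics/wrc.png",cv2.resize(p,None,fx=2.4,fy=2.4,interpolation=cv2.INTER_CUBIC))
E
```

```text
near 0.1125 406 [0.6252 0.2476 0.1153] [0.6255 0.2445] [21.5 21.9] 71.3
near 0.09 754 [0.6244 0.2492 0.095 ] [0.6268 0.2485] [26.5 23. ] 53.4
far 0.1125 439 [0.5308 0.3756 0.1152] [0.5287 0.3764] [25.3 19.3] 8.1
far 0.09 767 [0.5323 0.373  0.0949] [0.5321 0.3771] [26.5 23.1] 50.5
bar 77 0.11284637157328194
peg 380 [0.80410844 0.5944826  0.5816434  0.3143324 ] [0.56484735 0.30131609 0.10862128] [0.59838774 0.3268188  0.11794012]
```

View pics/wrc.png

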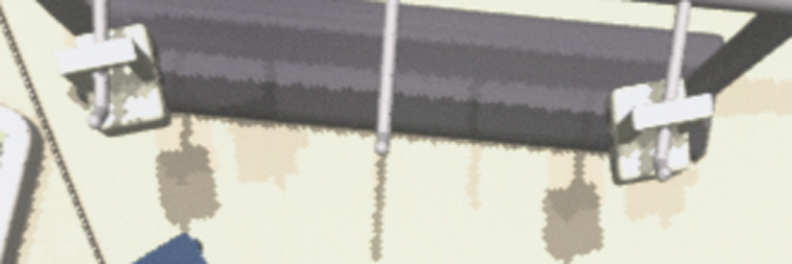

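```bash
python3 - <<'E'
from h import *
s=arm.get_state()
for n in("near",(.6265,.2483),52),("far",(.532,.3768),51):
    print(n[0],tool(s,[n[1][0]-s["eef_pos"][0],n[1][1]-s["eef_pos"][1],.15-s["eef_pos"][2]]),"turn",(np.degrees(s["ee_rot"][2])-n[2])/5)
for nm in("scene0","side0"):
    C=cloud(nm[:-1],np.load(f"pics/{nm}.npy"));m=(C[...,2]>.13)&(C[...,2]<.33)&(C[...,0]>.4)&(C[...,0]<1)&(C[...,1]>.12)
    Q=C[m]
    for c in((.6265,.2483),(.532,.3768)):
        r=np.hypot(*(Q[:,:2]-c).T);k=np.argsort(r)[[5,50]];print(nm,r[k],Q[k].round(3).tolist())
E
```

```text
near [5.299 3.041 2.699] turn -2.112096193686871
far [ 5.868 -3.314  2.699] turn -1.912096193686871
scene0 [0.07911026 0.08284574] [[0.67, 0.314, 0.137], [0.675, 0.315, 0.145]]
scene0 [0.12480422 0.12744329] [[0.651, 0.34, 0.154], [0.656, 0.347, 0.2]]
side0 [0.0848786  0.09336563] [[0.668, 0.322, 0.162], [0.657, 0.336, 0.145]]
side0 [0.1246546  0.12636799] [[0.653, 0.348, 0.205], [0.654, 0.343, 0.172]]
```

The cabinet face is about 74 mm behind the pegs, so I turn the tool by half a turn to put the camera on the free side.

```bash
python3 -m crank '[[[0,0,0,2],[0,0,0,4],[0,0,0,6],[0,0,0,8],[0,0,0,10],[0,0,0,12],[0,0,0,14],[0,0,0,16],[0,0,0,18],[0,0,0,20],[0,0,0,22],[0,0,0,24]]]' 0.45; python3 -m crank '[[[0,0,0,2],[0,0,0,4],[0,0,0,6],[0,0,0,8],[0,0,0,10],[0,0,0,11.5],[0,0,0,11.5]]]'
python3 - <<'E'
from h import *
s=arm.get_state();y0=np.degrees(s["ee_rot"][2]);print(y0,s["q"])
n=(.6265,.2483);print(tool(s,[n[0]-s["eef_pos"][0],n[1]-s["eef_pos"][1],.15-s["eef_pos"][2]]),"turn",(y0+136)/5)
E
```

```text
t: 29.78
eef_pos: [0.4768, 0.2178, 0.2171]
ee_rot: [3.141, -0.0, -1.377]
force: [-0.2, 0.8, 0.2]
width: 0.0486
gripper_force: 0.0
t: 30.65
eef_pos: [0.4767, 0.2178, 0.2171]
ee_rot: [-3.142, -0.0, -2.373]
force: [0.0, 0.8, 0.5]
width: 0.0482
gripper_force: 0.0
-135.98783728845135 [ 8.03220556e-01  1.17049610e-01 -3.31796987e-01  4.15828795e-05
 -1.12243227e+00 -1.60587775e+00]
[-5.158 -3.285  2.681] turn 0.002432542309730934
```

```bash
python3 -m crank '[[[-1,-0.8,0,0],[-2,-1.6,0.5,0],[-3,-2.4,1,0],[-4,-3.2,1.6,0],[-4.8,-3.28,2.2,0],[-5.16,-3.28,2.68,0],[-5.16,-3.28,2.68,0],[-5.16,-3.28,2.68,0]]]'
python3 - <<'E'
from h import *
s=arm.get_state();y0=np.degrees(s["ee_rot"][2])
n=(.6265,.2483);print(tool(s,[n[0]-s["eef_pos"][0],n[1]-s["eef_pos"][1],.092-s["eef_pos"][2]]),"turn",(y0+136)/5)
s,p,C,d=snap("wrist","wn");s1,p1,C1,d1=snap("side","sn")
cv2.imwrite("pics/wn2.png",np.hstack([p[100:460,120:520],cv2.resize(p1[160:340,160:360],(400,360))])[:,:,::-1])
E
```

```text
t: 31.65
eef_pos: [0.6258, 0.2486, 0.151]
ee_rot: [-3.141, 0.0, -2.373]
force: [0.2, 0.8, 0.5]
width: 0.0479
gripper_force: 0.0
[-0.01  -0.026  2.36 ] turn 0.012009683344388122
```

View pics/wn2.png

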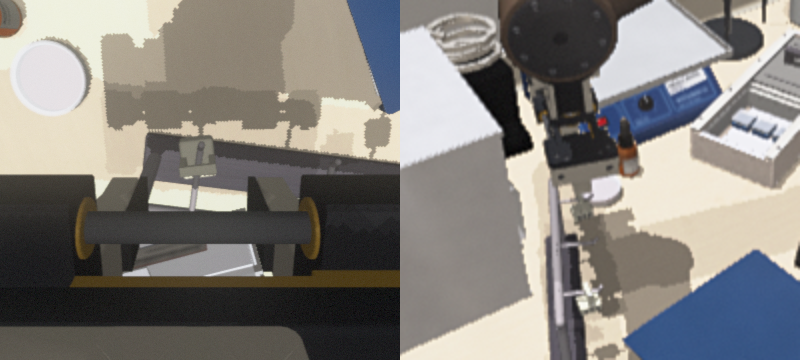

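```bash
python3 - <<'E'
from h import *
s=arm.get_state();C=cloud("wrist",np.load("pics/wn.npy"),s)
print(proj("wrist",[[.6265,.2483,.116],[.6265,.2483,.1],[.6265,.2483,.096],[s["eef_pos"][0],s["eef_pos"][1],s["eef_pos"][2]]],s))
P=C[230:285,290:345].reshape(-1,3)
for lo,hi in((.1125,.122),(.09,.0995)):
    Q=P[(P[:,2]>lo)&(P[:,2]<hi)];r=cv2.minAreaRect(Q[:,:2].astype(np.float32));print(lo,len(Q),Q.mean(0),r)
E
```

```text
[[317.39439424 269.12832443]
 [317.39279969 260.09448838]
 [317.39243516 258.02930128]
 [318.78303877 294.81907774]]
0.1125 478 [0.62523342 0.24761499 0.11563273] ((0.6237764954566956, 0.24841618537902832), (0.02489621564745903, 0.0192501712590456), 6.961125373840332)
0.09 728 [0.62381839 0.244688   0.09546288] ((0.6268289685249329, 0.24883690476417542), (0.02632772922515869, 0.02256540022790432), 51.48856735229492)
```

```bash
python3 -m crank '[[[-0.02,-0.03,0.6,0],[-0.02,-0.03,1.2,0],[-0.02,-0.03,1.8,0],[-0.02,-0.03,2.2,0],[-0.02,-0.03,2.36,0],[-0.02,-0.03,2.36,0]]]'; python3 -m crank '[[[0,0,0,0],[0,0,0,0],[0,0,0,0],[0,0,-0.12,0],[0,0,-0.24,0],[0,0,-0.36,0],[0,0,-0.36,0],[0,0,-0.36,0]]]' 1 20;  python3 -m crank '[[[0.25,0.03,0,0],[0.55,0.07,0,0],[0.9,0.12,0,0],[1.3,0.17,0,0],[1.78,0.24,0,0],[1.78,0.24,-0.5,0],[1.78,0.24,-1,0],[1.78,0.24,-1,0]]]'; python3 - <<'E'
from h import *
s,p,C,d=snap("wrist","wn3");s1,p1,C1,d1=snap("side","sn3")
cv2.imwrite("pics/wn4.png",np.hstack([p[100:460,120:520],cv2.resize(p1[160:340,160:360],(400,360))])[:,:,::-1])
E
```

```text
t: 32.5
eef_pos: [0.627, 0.2484, 0.091]
ee_rot: [-3.142, -0.0, -2.374]
force: [-0.0, -0.2, 0.5]
width: 0.0483
gripper_force: 0.0
t: 33.5
eef_pos: [0.6269, 0.2484, 0.1003]
ee_rot: [3.142, -0.0, -2.374]
force: [-0.6, 0.2, -0.8]
width: 0.022
gripper_force: 20.0
t: 34.5
eef_pos: [0.592, 0.2226, 0.1273]
ee_rot: [-3.141, 0.003, -2.373]
force: [0.4, 0.5, -1.0]
width: 0.0215
gripper_force: 20.0
```

View pics/wn4.png

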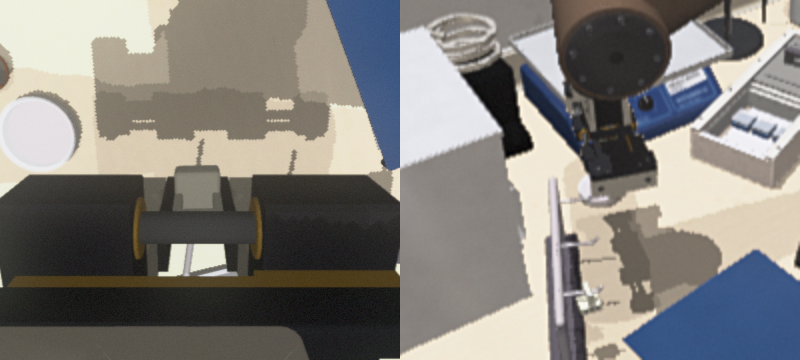

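Cartridge held clear of the peg, seen at (197,188). Carry it to the well.

```bash
python3 -m crank '[[[0,0,-0.9,-1.5],[0,0,-0.9,-3],[0,0,-0.9,-4.5],[0,0,-0.9,-6],[0,0,-0.9,-7.5],[0,0,-0.9,-8.4],[0,0,-0.9,-8.4],[0,0,-0.9,-8.4]]]'; python3 - <<'E'
from h import *
s=arm.get_state();y0=np.degrees(s["ee_rot"][2]);a=np.deg2rad(-4)
n=np.array([.5294,-.0761])+np.array([[np.cos(a),-np.sin(a)],[np.sin(a),np.cos(a)]])@[-.017,.014];print(n,tool(s,[n[0]-s["eef_pos"][0],n[1]-s["eef_pos"][1],.0165-s["eef_pos"][2]]),"turn",(y0+94)/5,s["width"])
E
```

```text
t: 35.6
eef_pos: [0.5907, 0.2218, 0.1475]
ee_rot: [3.141, -0.0, -1.642]
force: [0.3, -0.1, -0.2]
width: 0.0216
gripper_force: 20.0
[ 0.513418   -0.06094824] [11.502  2.272  5.243] turn -0.021009050386317084 0.021606152729031422
```

```bash
python3 -m crank '[[[1.6,0.3,0,0],[3.2,0.6,0,0],[4.8,1,0,0],[6.4,1.3,0,0],[8,1.6,0,0],[9.6,1.9,0,0],[11,2.2,0,0],[11.5,2.27,0.8,0],[11.5,2.27,2,0],[11.5,2.27,2.5,0],[11.5,2.27,2.5,0],[11.5,2.27,2.5,0]]]'; python3 - <<'E'
from h import *
s=arm.get_state();y0=np.degrees(s["ee_rot"][2])
n=[.5134,-.0609];print(tool(s,[n[0]-s["eef_pos"][0],n[1]-s["eef_pos"][1],.0165-s["eef_pos"][2]]),"turn",(y0+94)/5,s["width"])
snap("scene","c1");
import cv2
p=cv2.imread("pics/c1.png")[200:320,280:440];cv2.imwrite("pics/c1c.png",cv2.resize(p,None,fx=4,fy=4))
E
```

```text
t: 37.1
eef_pos: [0.5149, -0.0607, 0.0862]
ee_rot: [-3.14, 0.0, -1.64]
force: [-0.4, 1.3, 0.1]
width: 0.0219
gripper_force: 20.0
[0.014 0.062 2.787] turn 0.005429840603565594 0.021939413627037527
```

View pics/c1c.png

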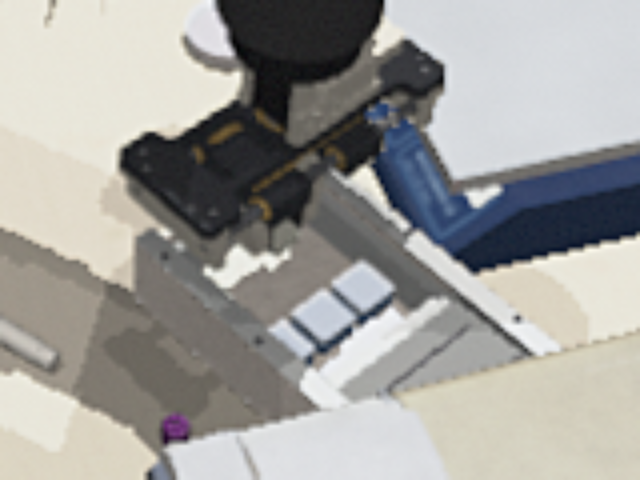

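```bash
python3 - <<'E'
from h import *
s=arm.get_state()
s0=dict(eef_pos=np.array([.675,0,.226]),ee_rot=np.array([3.14159,0,-1.5708]))
C=cloud("wrist",np.load("pics/w0.npy"),s0)[:262,:430]
a=np.deg2rad(-4);R=np.array([[np.cos(a),np.sin(a)],[-np.sin(a),np.cos(a)]])
b=(C[...,:2]-[.5242,-.1499])@R.T;z=C[...,2]
for lo,hi in((.02,.06),(.06,.08),(.08,.1),(.1,.13)):
    m=(z>lo)&(z<hi)&(b[...,0]>.075);print(lo,m.sum(),np.median(z[m]))
    for y in np.arange(-.0,.24,.03):
        k=m&(abs(b[...,1]-y)<.008)
        if k.sum()>5:print("  y",round(y,2),"min x",round(np.percentile(b[...,0][k],1),3))
E
```

```text
0.02 70 0.05246109829773368
  y 0.21 min x 0.127
0.06 3702 0.07431392277549165
  y -0.0 min x 0.339
  y 0.03 min x 0.351
  y 0.06 min x 0.365
  y 0.09 min x 0.38
  y 0.12 min x 0.394
  y 0.15 min x 0.408
  y 0.18 min x 0.422
  y 0.21 min x 0.431
0.08 3592 0.08952986641398426
  y -0.0 min x 0.346
  y 0.03 min x 0.357
  y 0.06 min x 0.372
  y 0.09 min x 0.386
  y 0.12 min x 0.401
  y 0.21 min x 0.382
0.1 90693 0.11285216718101225
  y -0.0 min x 0.119
  y 0.03 min x 0.078
  y 0.06 min x 0.09
  y 0.09 min x 0.104
  y 0.12 min x 0.117
  y 0.15 min x 0.131
  y 0.18 min x 0.145
  y 0.21 min x 0.39
```

Balance pan is 113 mm high with its edge close by. I'll shift slightly toward -x/+y, where the body clears it by about 8 mm, and lower.

```bash
python3 -m crank '[[[-0.1,0.1,0.4,0],[-0.1,0.1,1,0],[-0.1,0.1,1.6,0],[-0.1,0.1,2.2,0],[-0.1,0.1,2.6,0],[-0.1,0.1,2.76,0],[-0.1,0.1,2.76,0]]]'; python3 -m crank '[[[0,0,0,0],[0,0,0,0],[0,0,0,0]]]' 0.68; python3 -m crank '[[[0,0,-0.5,0],[0,0,-1.5,0],[0,0,-3,0],[0,0,-5,0],[0,0,-5.5,0],[0,0,-5.5,0]]]'
```

```text
t: 38.02
eef_pos: [0.5119, -0.0584, 0.0162]
ee_rot: [3.141, -0.0, -1.64]
force: [0.7, -0.2, -0.1]
width: 0.0219
gripper_force: 20.0
t: 38.4
eef_pos: [0.5119, -0.0583, 0.0165]
ee_rot: [-3.141, 0.0, -1.641]
force: [0.5, 0.8, -0.1]
width: 0.028
gripper_force: 0.0
t: 39.15
eef_pos: [0.5123, -0.0581, 0.1552]
ee_rot: [-3.139, 0.001, -1.641]
force: [0.6, -0.1, -0.6]
width: 0.0283
gripper_force: 0.0
```

```bash
python3 -m crank '[[[-1,0,-0.4,1],[-2.6,0,-0.4,2],[-4.2,0.1,-0.4,3],[-5.8,0.1,-0.4,4],[-7.4,0.2,-0.4,5],[-9,0.2,-0.4,6],[-10.6,0.2,-0.4,7],[-12.2,0.3,-0.4,8],[-13.8,0.3,-0.4,8.4],[-14,0.4,-0.4,8.4],[-14,0.4,-0.4,8.4],[-14,0.4,-0.4,8.4]]]' 0.45; python3 - <<'E'
from h import *
s,p,C,d=snap("wrist","wf");y0=np.degrees(s["ee_rot"][2])
n=(.532,.3768);uv=proj("wrist",[[*n,.1]],s)[0];print(uv,tool(s,[n[0]-s["eef_pos"][0],n[1]-s["eef_pos"][1],.155-s["eef_pos"][2]]),"turn",(y0+137)/5)
# well check via scene
s,p,C,d=snap("scene","wellc")
a=np.deg2rad(-4);R=np.array([[np.cos(a),np.sin(a)],[-np.sin(a),np.cos(a)]])
b=(C[...,:2]-[.5294,-.0761])@R.T;z=C[...,2]
for lo,hi in((.0225,.029),(.033,.0405)):
  m=(abs(b[...,0])<.053)&(abs(b[...,1])<.063)&(z>lo)&(z<hi)
  n,l,st,_=cv2.connectedComponentsWithStats(m.astype(np.uint8))
  for i in range(1,n):
    if st[i,4]>8: print(lo,st[i,4],np.round((b[l==i]*1e3).mean(0),1),st[i,:4])
cv2.imwrite("pics/wellcc.png",cv2.resize(p[200:320,280:440,::-1],None,fx=4,fy=4))
E
```

```text
t: 40.65
eef_pos: [0.5259, 0.2905, 0.1632]
ee_rot: [3.142, -0.001, -2.374]
force: [0.3, 0.3, 0.1]
width: 0.0487
gripper_force: 0.0
[399.907453   340.40226856] [-2.574  2.316  0.326] turn 0.19536450363114
0.0225 108 [ 35.6 -21.6] [363 265  17  13]
0.0225 105 [ -3.1 -22. ] [352 273  17  13]
0.0225 44 [-30.7 -22.9] [347 280  12  10]
0.033 9 [51.9 43.9] [355 248   6   5]
0.033 13 [51.7 11.3] [362 253   9   8]
0.033 16 [-20.9  16.9] [341 267   8   7]
0.033 10 [ 51.7 -45.1] [379 268   7   6]
```

View pics/wellcc.png

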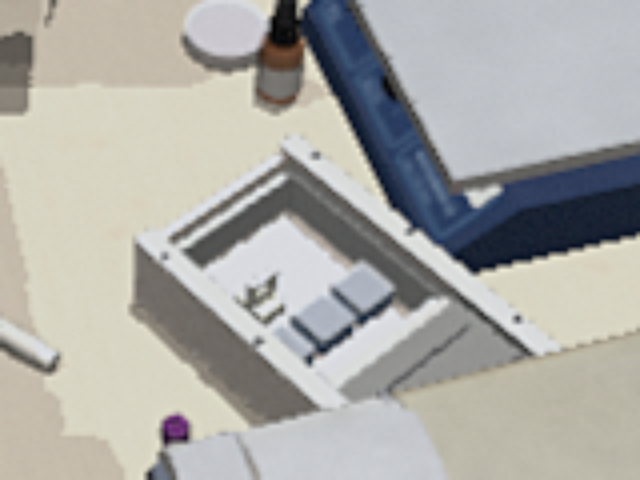

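Cartridge 1 stands upright in the well at (262,295), next to the three slip boxes. Go to the far cartridge.

```bash
python3 -m crank '[[[-0.6,0.6,0,0],[-1.3,1.2,0,0.1],[-2,1.8,0.2,0.2],[-2.57,2.32,0.33,0.2],[-2.57,2.32,0.33,0.2],[-2.57,2.32,0.33,0.2],[-2.57,2.32,0.33,0.2]]]'; python3 - <<'E'
from h import *
s,p,C,d=snap("wrist","wf2");y0=np.degrees(s["ee_rot"][2])
n=(.532,.3768);u,v=proj("wrist",[[*n,.1]],s)[0].astype(int);P=C[v-30:v+30,u-30:u+30].reshape(-1,3)
for lo,hi in((.1125,.122),(.09,.0995)):
    Q=P[(P[:,2]>lo)&(P[:,2]<hi)];r=cv2.minAreaRect(Q[:,:2].astype(np.float32));print(lo,len(Q),Q.mean(0),r)
n=r[0]
print(u,v,tool(s,[n[0]-s["eef_pos"][0],n[1]-s["eef_pos"][1],.092-s["eef_pos"][2]]),"turn",(y0+137)/5)
E
```

```text
t: 41.62
eef_pos: [0.5322, 0.3775, 0.1557]
ee_rot: [3.142, -0.0, -2.391]
force: [0.2, -0.2, -0.5]
width: 0.0484
gripper_force: 0.0
0.1125 438 [0.52993774 0.37609383 0.11525217] ((0.5287246704101562, 0.3763386905193329), (0.025353489443659782, 0.020150016993284225), 2.753911018371582)
0.09 699 [0.52874743 0.37356302 0.09499762] ((0.531499981880188, 0.37729552388191223), (0.026046618819236755, 0.02250886894762516), 50.841461181640625)
317 257 [0.025 0.012 2.548] turn -0.0029251535416506156
```

```bash
python3 -m crank '[[[0.02,0.01,0.6,0],[0.02,0.01,1.2,0],[0.02,0.01,1.8,0],[0.02,0.01,2.3,0],[0.02,0.01,2.55,0],[0.02,0.01,2.55,0]]]'; python3 -m crank '[[[0,0,0,0],[0,0,0,0],[0,0,0,0],[0,0,-0.12,0],[0,0,-0.24,0],[0,0,-0.36,0],[0,0,-0.36,0],[0,0,-0.36,0]]]' 1 20;  python3 -m crank '[[[0.25,0.03,0,0],[0.55,0.06,0,0],[0.9,0.1,0,0],[1.3,0.15,0,0],[1.79,0.2,0,0],[1.79,0.2,-0.8,-1.5],[1.79,0.2,-1.8,-3],[1.79,0.2,-1.8,-5],[1.79,0.2,-1.8,-7],[1.79,0.2,-1.8,-8.6],[1.79,0.2,-1.8,-8.6],[1.79,0.2,-1.8,-8.6]]]'; python3 - <<'E'
from h import *
s=arm.get_state();y0=np.degrees(s["ee_rot"][2]);a=np.deg2rad(-4)
n=np.array([.5294,-.0761])+np.array([[np.cos(a),-np.sin(a)],[np.sin(a),np.cos(a)]])@[-.016,.049];print(n,tool(s,[n[0]-s["eef_pos"][0],n[1]-s["eef_pos"][1],.086-s["eef_pos"][2]]),"turn",(y0+94)/5,s["width"])
E
```

```text
t: 42.42
eef_pos: [0.5315, 0.3776, 0.0913]
ee_rot: [-3.141, -0.001, -2.391]
force: [0.5, 0.1, -0.3]
width: 0.0483
gripper_force: 0.0
t: 43.42
eef_pos: [0.5316, 0.3777, 0.1008]
ee_rot: [3.142, -0.0, -2.391]
force: [-1.1, 0.1, -0.9]
width: 0.0219
gripper_force: 20.0
t: 44.92
eef_pos: [0.4953, 0.3507, 0.1459]
ee_rot: [3.142, 0.0, -1.644]
force: [-0.3, 0.0, -0.3]
width: 0.0215
gripper_force: 20.0
[ 0.51685704 -0.02610326] [14.97  -1.959  2.395] turn -0.03466167749933504 0.021522260614498624
```

```bash
python3 -m crank '[[[1.6,-0.2,0,0],[3.2,-0.4,0,0],[4.8,-0.6,0,0],[6.4,-0.8,0,0],[8,-1,0,0],[9.6,-1.2,0,0],[11.2,-1.4,0,0],[12.8,-1.7,0,0],[14.2,-1.9,0,0],[14.97,-1.96,0.8,0],[14.97,-1.96,1.6,0],[14.97,-1.96,2.4,0]]]'; python3 -m crank '[[[0,0,0,0],[0,0,0,0],[0,0,0,0]]]'; python3 - <<'E'
from h import *
s=arm.get_state();y0=np.degrees(s["ee_rot"][2])
n=[.5169,-.0261];print(tool(s,[n[0]-s["eef_pos"][0],n[1]-s["eef_pos"][1],.0165-s["eef_pos"][2]]),"turn",(y0+94)/5,s["width"])
s,p,C,d=snap("wrist","w5")
E
```

```text
t: 46.42
eef_pos: [0.5182, -0.0263, 0.0854]
ee_rot: [-3.141, 0.0, -1.644]
force: [-0.4, 0.5, -0.6]
width: 0.0218
gripper_force: 20.0
t: 46.8
eef_pos: [0.5189, -0.0256, 0.0868]
ee_rot: [-3.14, 0.0, -1.641]
force: [1.1, -0.3, -0.0]
width: 0.0218
gripper_force: 20.0
[0.027 0.083 2.81 ] turn -0.0004522709736335173 0.021784892813060456
```

```bash
python3 -m crank '[[[0.01,0.07,0.6,0],[0.01,0.07,1.2,0],[0.01,0.07,1.8,0],[0.01,0.07,2.3,0],[0.01,0.07,2.65,0],[0.01,0.07,2.79,0],[0.01,0.07,2.79,0]]]'; python3 -m crank '[[[0,0,0,0],[0,0,0,0],[0,0,0,0]]]' 0.68; python3 -m crank '[[[0,0,-0.5,0],[0,0,-1.5,0],[0,0,-3,0],[0,0,-5,0],[-1.5,0,-6,0],[-3,0,-6,0],[-3,0,-6,0],[-3,0,-6,0]]]'; python3 - <<'E'
from h import *
s,p,C,d=snap("wrist","w6");y0=np.degrees(s["ee_rot"][2])
a=np.deg2rad(-4);R=np.array([[np.cos(a),np.sin(a)],[-np.sin(a),np.cos(a)]])
b=(C[...,:2]-[.5294,-.0761])@R.T;z=C[...,2]
for lo,hi in((.015,.022),(.0225,.029),(.033,.0405)):
  m=(abs(b[...,0])<.053)&(abs(b[...,1])<.063)&(z>lo)&(z<hi)
  n,l,st,_=cv2.connectedComponentsWithStats(m.astype(np.uint8))
  for i in range(1,n):
    if st[i,4]>40: print(lo,st[i,4],np.round((b[l==i]*1e3).mean(0),1),st[i,:4])
# hatch handle
m=(z>.074)&(z<.086)&(abs(b[...,0])<.05)&(b[...,1]<-.1)&(b[...,1]>-.2)
if m.sum()>50: print("handle",m.sum(),cv2.minAreaRect(C[m][:,:2].astype(np.float32)),cv2.minAreaRect((b[m]*1e3).astype(np.float32)),np.median(z[m]))
print(s["q"])
E
```

```text
t: 47.72
eef_pos: [0.5167, -0.026, 0.0162]
ee_rot: [-3.141, -0.0, -1.64]
force: [0.7, 0.4, 0.0]
width: 0.0218
gripper_force: 20.0
t: 48.1
eef_pos: [0.5166, -0.026, 0.0161]
ee_rot: [-3.141, 0.0, -1.641]
force: [-0.7, -0.0, 0.5]
width: 0.0278
gripper_force: 0.0
t: 49.1
eef_pos: [0.5215, 0.0487, 0.1665]
ee_rot: [-3.141, 0.0, -1.64]
force: [0.1, 0.3, -0.6]
width: 0.0284
gripper_force: 0.0
0.015 52 [-37.9  -7.6] [327  61  38   5]
0.015 272 [-21.4  12.8] [310  86  28  12]
0.015 724 [-18.3  34.4] [304 105  33  29]
0.015 313 [-16.   56.7] [304 142  27  12]
0.0225 3372 [-22.9 -15.3] [286  18  80  68]
0.0225 1720 [ 35.6 -22. ] [229  20  42  45]
0.033 234 [-21.   21.9] [310  96  29  11]
0.033 212 [-15.8  48.8] [303 134  29   8]
[ 4.68062001e-01  1.59861859e-01 -4.05112333e-01  2.18835432e-05
 -1.00570324e+00 -5.37233553e-01]
```

View pics/w6.png

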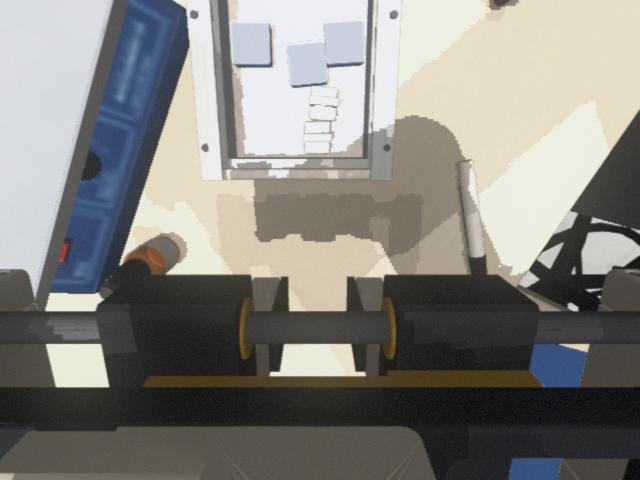

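All five are in the well. The middle slip box has been knocked a little toward cartridge 1, to (308,64), so I check that it lies flat, and then close the hatch.

```bash
python3 - <<'E'
from h import *
s=arm.get_state();C=cloud("wrist",np.load("pics/w6.npy"),s)
for nm,(u0,v0,u1,v1) in dict(A=(235,26,268,64),B=(292,47,325,80),Cc=(328,26,360,62)).items():
    P=C[v0:v1,u0:u1].reshape(-1,3);P=P[P[:,2]>.018];A=np.c_[P[:,:2]-P[:,:2].mean(0),np.ones(len(P))];k=np.linalg.lstsq(A,P[:,2],rcond=None)[0];print(nm,"tilt",np.round(k[:2],3),"z",round(k[2],4))
P=C[85:155,298:342].reshape(-1,3);print("cart max z",np.percentile(P[:,2],[50,95,99.5]))
s1,p1,C1,d1=snap("scene","sc9")
a=np.deg2rad(-4);R=np.array([[np.cos(a),np.sin(a)],[-np.sin(a),np.cos(a)]])
b=(C1[...,:2]-[.5294,-.0761])@R.T;z=C1[...,2];m=(z>.07)&(abs(b[...,0])<.05)&(b[...,1]<-.1)&(b[...,1]>-.2);print("handle scene",m.sum(),np.round((b[m]*1e3).mean(0),1) if m.sum() else "")
# next: over parked handle, yaw -4
n=np.array([.5184,-.2255]);print(tool(s,[*(n-s["eef_pos"][:2]),.16-s["eef_pos"][2]]))
E
```

```text
A tilt [-0.616  0.892] z 0.025
B tilt [-0.056  1.31 ] z 0.0254
Cc tilt [0.326 0.833] z 0.0249
cart max z [0.01844902 0.03965693 0.21230888]
handle scene 3 [  28.1 -144.6]
[10.936 -0.644  0.252]
```

```bash
python3 -m crank '[[[1,0,0,-1.5],[2.2,-0.1,0,-3],[3.4,-0.2,0,-4.5],[4.6,-0.3,0,-6],[5.8,-0.3,0,-7.5],[7,-0.4,0,-9],[8.2,-0.5,0,-10.5],[9.4,-0.5,0,-12],[10.4,-0.6,0,-13.5],[10.94,-0.64,0.25,-15],[10.94,-0.64,0.25,-17],[10.94,-0.64,0.25,-18]]]' 0.5; python3 -m crank '[[[0,0,0,0],[0,0,0,0],[0,0,0,0]]]'; python3 - <<'E'
from h import *
s=arm.get_state();C=cloud("wrist",np.load("pics/w6.npy"),dict(eef_pos=np.array([.5215,.0487,.1665]),ee_rot=np.array([-3.141,0,-1.64])))
for nm,(u0,v0,u1,v1) in dict(A=(240,32,265,60),B=(295,50,322,76),Cc=(333,32,357,58)).items():
    z=C[v0:v1,u0:u1,2];print(nm,np.round(np.percentile(z,[3,25,75,97]),4))
s,p,C,d=snap("wrist","w7");y0=np.degrees(s["ee_rot"][2])
z=C[...,2];m=(z>.074)&(z<.087)&(abs(C[...,0]-.5184)<.05)&(abs(C[...,1]+.2255)<.03);m[268:]=0
print("handle",m.sum(),cv2.minAreaRect(C[m][:,:2].astype(np.float32)),np.median(z[m]))
n=[.5184,-.2255];print(tool(s,[n[0]-s["eef_pos"][0],n[1]-s["eef_pos"][1],.0575-s["eef_pos"][2]]),"turn",(y0+4)/5)
E
```

```text
t: 50.7
eef_pos: [0.5178, -0.2263, 0.1594]
ee_rot: [3.142, 0.001, -0.068]
force: [-0.6, -0.8, 0.1]
width: 0.0436
gripper_force: 0.0
t: 51.08
eef_pos: [0.5185, -0.2253, 0.1598]
ee_rot: [3.142, 0.0, -0.071]
force: [-0.5, 0.2, -0.4]
width: 0.0437
gripper_force: 0.0
A [0.0227 0.0237 0.0247 0.0255]
B [0.0227 0.0237 0.0247 0.0257]
Cc [0.0228 0.0237 0.0247 0.0257]
handle 1393 ((0.5285949110984802, -0.22643324732780457), (0.013694657944142818, 0.05079899728298187), 86.22148132324219) 0.08025061284091298
[-4.000e-03  1.000e-02  4.093e+00] turn -0.014636925548975555
```

```bash
python3 -m crank '[[[0,0.01,1,0],[0,0.01,2,0],[0,0.01,3,0],[0,0.01,3.7,0],[0,0.01,4.08,0],[0,0.01,4.08,0]]]'; python3 -m crank '[[[0,0,0,0],[0,0,0,0],[0,0,0,0],[0,0,0,0],[0,0,-0.05,0],[0,0,-0.1,0],[0,0,-0.1,0],[0,0,-0.1,0]]]' 1 40
```

```text
t: 51.88
eef_pos: [0.5184, -0.2253, 0.0574]
ee_rot: [3.142, 0.001, -0.07]
force: [-0.6, 0.0, 0.5]
width: 0.0435
gripper_force: 0.0
t: 52.88
eef_pos: [0.5185, -0.2254, 0.0601]
ee_rot: [-3.142, 0.0, -0.07]
force: [0.0, -0.0, -3.9]
width: 0.0134
gripper_force: 40.0
```

```bash
python3 -m crank '[[[0,-0.4,0,0],[0,-0.9,0,0],[0,-1.5,0,0],[0,-2.1,0,0],[0,-2.7,0,0],[0,-3.3,0,0],[0,-3.9,0,0],[0,-4.5,0,0],[0,-5.1,0,0],[0,-5.6,0,0],[0,-5.85,0,0],[0,-5.85,0,0]]]'; python3 -m crank '[[[0,-0.05,0,0],[0,-0.1,0,0],[0,-0.14,0,0],[0,-0.14,0,0],[0,-0.14,0,0]]]'
```

```text
t: 54.38
eef_pos: [0.5289, -0.0791, 0.0603]
ee_rot: [3.142, -0.0, -0.069]
force: [0.1, -0.5, -4.2]
width: 0.0139
gripper_force: 40.0
t: 55.0
eef_pos: [0.529, -0.0761, 0.0603]
ee_rot: [3.142, 0.0, -0.07]
force: [0.2, 0.2, -4.3]
width: 0.0136
gripper_force: 40.0
```

Back over the recess with no contact, so lower it.

```bash
python3 -m crank '[[[0,0,0.08,0],[0,0,0.16,0],[0,0,0.24,0],[0,0,0.3,0],[0,0,0.34,0],[0,0,0.34,0],[0,0,0.34,0]]]'
```

```text
t: 55.88
eef_pos: [0.529, -0.076, 0.0522]
ee_rot: [3.142, -0.0, -0.07]
force: [-3.6, 0.3, 4.4]
width: 0.0136
gripper_force: 40.0
```

```bash
python3 -m crank '[[[0,0,0,0],[0,0,0,0],[0,0,-0.5,0],[0,0,-2,0],[0,0,-4,0],[0,-2,-6,0],[0,-4,-7,0],[-1,-5,-7,0],[-1,-5,-7,0],[-1,-5,-7,0]]]' 0.5; python3 - <<'E'
from h import *
s,p,C,d=snap("wrist","w8");a=np.deg2rad(-4);R=np.array([[np.cos(a),np.sin(a)],[-np.sin(a),np.cos(a)]])
b=(C[...,:2]-[.5294,-.0761])@R.T;z=C[...,2]
m=(z>.068)&(z<.09)&(abs(b[...,0])<.05)&(abs(b[...,1])<.03);m[268:]=0;print("handle",m.sum(),cv2.minAreaRect((b[m]*1e3).astype(np.float32)),np.median(z[m]))
for x in(-48,48,0):
  for y in(-62,-30,30,62,-90):
    k=(abs(b[...,0]*1e3-x)<4)&(abs(b[...,1]*1e3-y)<4);k[268:]=0;print(x,y,k.sum(),np.round(np.median(z[k]),4) if k.any() else "")
s,p,C,d=snap("scene","sc10");z=C[...,2]
b=(C[...,:2]-[.5294,-.0761])@R.T
for y in(-60,-30,30,60,-85):
    k=(abs(b[...,0]*1e3)<45)&(abs(b[...,1]*1e3-y)<4);print(y,k.sum(),np.round(np.median(z[k]),4) if k.any() else "")
E
```

```text
t: 57.12
eef_pos: [0.513, 0.0504, 0.2275]
ee_rot: [-3.141, -0.001, -0.069]
force: [-0.4, 0.0, -0.3]
width: 0.0437
gripper_force: 0.0
handle 1309 ((-0.7107467651367188, -0.3479290008544922), (69.55269622802734, 14.649733543395996), 0.10228117555379868) 0.0741947487011749
-48 -62 61 0.0466
-48 -30 62 0.0466
-48 30 60 0.0467
-48 62 63 0.0465
-48 -90 60 0.0466
48 -62 77 0.0467
48 -30 79 0.0467
48 30 76 0.0465
48 62 75 0.0465
48 -90 78 0.0466
0 -62 68 0.0466
0 -30 66 0.0467
0 30 69 0.0464
0 62 75 0.0466
0 -90 68 0.0467
-60 97 0.0466
-30 96 0.0466
30 223 0.3208
60 121 0.0473
-85 102 0.0466
```

The hatch is flush: plate and deck both read 46.6 mm, and the handle is where it started. Hand in.

```bash
python3 -c "
from station import arm
print(arm.job_done())"
```

```text
the job is handed in; nothing more can be done
None
```

I put all three coverslip boxes and both desiccant cartridges flat on the well floor, unstacked, lowered the hatch flush onto its seat, and handed the job in at about 57 s; one slip box shifted slightly inside the well but still lay flat.

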